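# Fetch the vise from behind the tool holders

## Robot

A 6-joint arm with a two-finger parallel gripper is mounted at the origin on the work surface. World frame = base frame: x ahead of the robot, y to its left, z up, the work surface at z = 0. Lengths are in m, angles in rad, forces in N, time in s.
With the tool pointing down it reaches from about 0.375 to 0.9 m from the base axis. Payload 3.1 kg.
Tool frame: the origin (TCP) lies between the finger pads; the fingertips stand 22 mm ahead of it and the grasp point (between the pads) lies 3 mm ahead of it; z points along the fingers, y is the line along which they close (so a half turn about z gives the same grasp; the last joint's range is limited). The gripper opens to 87 mm and grips with 3 to 60 N. Pads are 19 mm wide; open, the fingers measure 117 mm over their backs; the gripper's body (75 mm by 190 mm) begins 51 mm behind the grasp point.
Start: joints at [-1.296, 0.527, 1.433, -0, 1.181, -0.178], TCP at [0.274, -0.562, 0.245] pointing down, gripper open.
Joint ranges: [-3.08, 3.08], [-0.75, 2.2], [0.22, 2.44], [-1.43, 4.57], [0, 2.65], [-2.85, 2.85]. Speed limits (rad/s): [2.79, 2.79, 3.14, 3.14, 3.14, 3.14].

## Interface

Orientations are given as a unit quaternion [x, y, z, w].
In Python, from rig import get_obs, camera, get_calibration, hand_in, cut_out gives the robot as it stands.
- The arm moves only by the shell command python3 -m inch 'ROWS' [OPENING] [FORCE]. ROWS is JSON, one flat list of numbers, 6 for each row, row after row: the shift along the tool's x, y, z scaled (see below), then the turn, a rotation vector about the tool's x, y, z scaled (see below). A call has 1 to 20 rows; each row is the pose to reach, as a shift and turn from the pose commanded when the call began, along the tool's axes at that moment; what a row does not reach only later rows make up. The controller multiplies each number of a shift by 0.08 m and each number of a turn by 90 degrees. A row lasts 1/12 s, in which the tool goes at most 41.7 mm and 7.16 degrees, less where a joint would pass 70% of its speed; a pose out of reach is approached as far as the arm can. A call with a number of a shift or a turn outside -1 to 1 is refused whole. A call with a gripper value outside its range is refused whole. OPENING is the finger opening in mm, from 0 to 87, set as the call begins (- or left out, the last holds). The fingers move at their own pace and stop on an object; FORCE is the grip in N (left out, the last holds). Time passes only in rows, so rows that repeat a pose let the fingers close. It gives the time, the measured TCP pose, the force, the opening and the grip force at its end, in the units of the state.
- get_obs(): the state, without advancing time (a new reading comes with each control period).
- camera(name): name is "scene" or "top" or "wrist"; returns the picture (420x560x3 uint8, red, green, blue); there is no depth.
- get_calibration(name): a dict with "vertical_fov" (degrees; the focal length in pixels is half the picture's height over the tangent of half this angle, whatever the lens; pixels are square), "cx", "cy" (the principal point, pixels), "T" (4x4, takes a point from camera to world coordinates). Camera axes: x right, y down, z forward; pixel columns grow to the right and rows downward; lengths in m; the calibration is good to about 2 mm. The wrist camera is an equidistant fisheye: a pixel r from the principal point sees the ray r / f radians off the axis. A picture is of the moment at which its call begins: read the wrist's pose just before it. get_calibration takes no time and is no camera call; for the wrist camera it gives the pose at the moment of the call.
- hand_in(): hands the job in; it is judged then, once.
Trained networks look in the newest picture that a camera, given by its name, has taken for a name from the list of things; names that differ only in an ending like _2 or _b are one class to them, and where a whole thing is asked for, a point or a joint stands for the part that bears it (a point fixed in the world has none). Each returns a list of dicts, best first, with "conf" (0 to 1); they miss things now and then, are a little off and sometimes report something else, mostly with a low value. They report only what shows in the picture. A call takes as long as a camera call. They do not tell look-alikes from the thing itself.
- cut_out(camera, thing): "region" (420x560 bool, what is visible of it) and "bbox" ([left, top, right, bottom] in pixels, round what is visible of it).
The state is a dict: "time": time; "q": joint angles; "joint_velocities": joint speeds; "joint_torque": joint torques, N m; "position": TCP position; "tool_rot": TCP orientation; "ft_force": force on the tool from outside, world axes, zero at the start; "moment": the same for the moment, N m; "grip_width": finger opening in m; "grip_force": force on a finger pad.
Only numpy, scipy, OpenCV 4.12 (cv2) and the standard library are available. Lean on these libraries where they do the work, as an engineer would, in place of code of your own. Each camera call takes 0.05 s, during which the arm holds its last target. There are 200 camera calls.

## Task

The little vise lies in the tool tray behind three standing tool holders: first stand all three holders on the cork mat, then set the vise in the middle of the T-slot plate, straddling the middle slot and lengthways along it, and then put every holder back upright on the very rubber pad it stood on at the start. Set everything down gently, do not knock a holder over, and leave the step block, the tape roll and the flange nut where they are.

Things in the scene. Friction and masses are not known exactly. Their poses are not given: they have to be found in the camera images.
- vise: Bright-steel toolmaker's vise, 0.7 kg, in the tray behind the holders. 36 mm wide (x), 100 long (y), 36 high: a bar 18 mm high with the fixed jaw at its +y end and a jaw near mid-length (y -19 to +3 mm), flush sides; nothing on it moves. Origin: centre of the underside. Mass centre 4 mm to +y. Grip across the 36 mm near mid-length; only 8 to 12 mm part it from the holders, too little for a finger.
- taper_chuck: Steel collet chuck, 106 mm tall, 0.4 kg, standing on a dark slotted nut (diameter 40, z 0 to 22 mm); body of diameter 34 to z 56, flange of diameter 44 with a dark groove at z 56 to 76 mm (grip here), then a taper narrowing to the top. Origin: centre of the underside, z up its axis. Starts on any one of the tray's three pads.
- shank_chuck: Steel collet chuck with straight shank, 105 mm tall, 0.35 kg, standing on a dark slotted nut (diameter 40, z 0 to 22 mm); body of diameter 33 to z 48, then a plain shank of diameter 25 to the top (grip about 75 mm up). Origin: centre of the underside, z up its axis. Starts on any one of the tray's three pads.
- face_mill: Face mill on an arbor, 100 mm tall, 0.4 kg, standing on its dark four-tooth cutter head (diameter 43, z 0 to 34 mm); collar of diameter 31 to z 46, then a thin plain shank of diameter 18 to the top (grip about 75 mm up). Origin: centre of the underside, z up its axis. Starts on any one of the tray's three pads.
- tray: Fixed plywood tray, 156 (x) by 200 mm (y), floor 8 mm and rim 16 mm above the bench. Origin: centre of the underside; x points roughly away from the robot. Three flush black rubber pads, diameter 52, at x -40, y -60, 0, +60 mm, each with one holder centred within 3 mm. Behind them the vise, middle at x +8 to +11, y -25 to 0 mm, its y along the tray's y within 3 degrees.
- tslot_plate: Fixed teal T-slot plate, 220 (x) by 200 mm (y), top 32 mm above the bench; origin: centre of the underside. 10 mm slots run along its y at x -60, 0, +60 mm. Two parked strap clamps span x -106 to -42 mm at y -82 and +82, 10 mm thick, with studs at x -60 rising 55 mm above the plate. The vise goes on the centre, its y along the plate's y, either way round.
- mat: Fixed cork mat, 170 (x) by 200 mm (y), 3 mm thick; origin: centre of the underside. The side area for the holders: anywhere on it, standing with the whole foot on the cork. The half towards -x is empty; the tape roll lies in the other half.
- step_block: Dark steel step block, 44 by 24 mm, five steps to 35 mm high, loose in the tray beyond the vise's +y end, at about tray x +30, y +79 mm. Leave alone. Origin: centre of the underside.
- tape_roll: Roll of cream masking tape lying flat on the mat, diameter 68, 24 mm high, loose, its centre at mat x = 38 to 46 mm. Leave alone. Origin: centre of the underside.
- flange_nut: Steel flange nut, diameter 20, 14 mm high, loose on the T-slot plate beyond its third slot, at about plate x = +88 mm. Leave alone. Origin: centre of the underside.
Things that resemble listed ones, but are neither listed nor needed, are in the scene too. What is shaped like the vise but turquoise is not meant.

How it is judged:
By the outcome, as a careful person would: the job done as asked, in the order asked, and still so for the second after the job is handed in, with the robot touching nothing.
It also fails if it takes over 138 s, if anything falls off the work surface, if the arm or the gripper's body presses on something with over 40 N, if the wrist force passes 120 N, or if a joint passes its speed limit or range.

## Working session

There is one attempt and no reset: what is moved stays moved. The work goes in short steps, Python scripts to look and compute and a shell command to move; the robot and the scene stay as the last step left them, time stands still between calls to the robot, and variables do not carry over. Pictures are saved under pics/ and viewed, at most 14 in all, crops included, and the job is handed in when it is done.

```bash
ls; mkdir -p pics
python3 - <<'E'
from rig import *
import cv2,numpy as np
o=get_obs();print({k:np.round(v,3) for k,v in o.items()})
for n in ["scene","top"]:
    im=camera(n);cv2.imwrite(f"pics/{n}0.png",im[:,:,::-1]);c=get_calibration(n);print(n,c["vertical_fov"],c["cx"],c["cy"],np.round(c["T"],3).tolist())
    for t in ["vise","taper_chuck","shank_chuck","face_mill","tray","tslot_plate","mat","step_block","tape_roll","flange_nut"]:
        print(t,[(round(d["conf"],2),d["bbox"]) for d in cut_out(n,t)][:4])
E
```

```text
pics
{'time': np.float64(0.0), 'q': array([-1.296,  0.528,  1.434,  0.   ,  1.181, -0.178]), 'joint_velocities': array([-0.   , -0.001, -0.002, -0.003,  0.   ,  0.001]), 'joint_torque': array([ 2.0000e-03, -4.4003e+01, -1.7660e+01,  6.3000e-02,  5.8000e-02,
       -0.0000e+00]), 'position': array([ 0.274, -0.561,  0.244]), 'tool_rot': array([ 0.974,  0.225, -0.   , -0.001]), 'ft_force': array([-0.404,  0.335,  0.502]), 'moment': array([-0.039,  0.015, -0.042]), 'grip_force': np.float64(0.0), 'grip_width': np.float64(0.087)}
scene 56.84354714128591 283.389290626546 204.2557975640405 [[0.48, 0.539, -0.693, 1.102], [0.877, -0.292, 0.38, -0.302], [0.002, -0.79, -0.613, 0.556], [0.0, 0.0, 0.0, 1.0]]
vise [(0.94, [350.3, 168.6, 395.5, 195.1]), (0.64, [256.3, 160.8, 298.6, 183.5])]
taper_chuck [(0.8, [381.2, 136.0, 402.0, 171.7])]
shank_chuck []
face_mill [(0.59, [359.6, 138.5, 377.3, 177.8])]
tray [(0.63, [326.8, 162.2, 428.6, 213.6])]
tslot_plate [(0.84, [62.6, 199.4, 189.8, 315.8])]
mat [(0.79, [232.5, 192.0, 345.3, 266.8])]
step_block [(0.82, [400.2, 172.4, 420.3, 192.0])]
tape_roll [(0
[... 152 characters left out ...]
3719823512 207.14014210145243 [[0.014, -0.998, 0.064, 0.473], [-1.0, -0.014, 0.001, 0.018], [0.0, -0.064, -0.998, 0.978], [0.0, 0.0, 0.0, 1.0]]
vise [(0.88, [228.3, 269.2, 274.2, 287.8]), (0.83, [153.3, 195.8, 197.8, 220.0])]
taper_chuck [(0.82, [123.6, 217.4, 154.3, 230.4]), (0.56, [126.7, 170.5, 222.7, 251.3])]
shank_chuck [(0.67, [183.4, 226.2, 205.5, 242.6])]
face_mill [(0.8, [155.2, 218.5, 178.8, 237.6])]
tray [(0.72, [130.4, 172.0, 219.3, 250.3])]
tslot_plate [(0.66, [361.4, 177.7, 469.3, 290.0])]
mat [(0.96, [237.6, 167.6, 324.6, 241.1])]
step_block [(0.74, [135.8, 180.8, 152.3, 201.0])]
tape_roll [(0.75, [272.9, 173.8, 302.9, 202.5])]
flange_nut [(0.44, [444.5, 194.7, 451.1, 203.3])]
```

Run:
```python
import cv2
im=cv2.imread("pics/top0.png");cv2.imwrite("pics/top0b.png",cv2.resize(im[140:310,110:490],None,fx=2.1,fy=2.1,interpolation=cv2.INTER_CUBIC))
im=cv2.imread("pics/scene0.png");cv2.imwrite("pics/scene0b.png",cv2.resize(im[110:330,50:450],None,fx=2,fy=2,interpolation=cv2.INTER_CUBIC))
```

```text
(no output)
```

View pics/top0b.png

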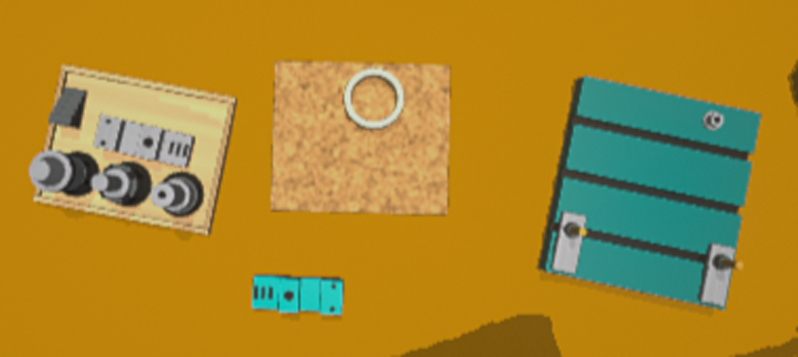

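View pics/scene0b.png

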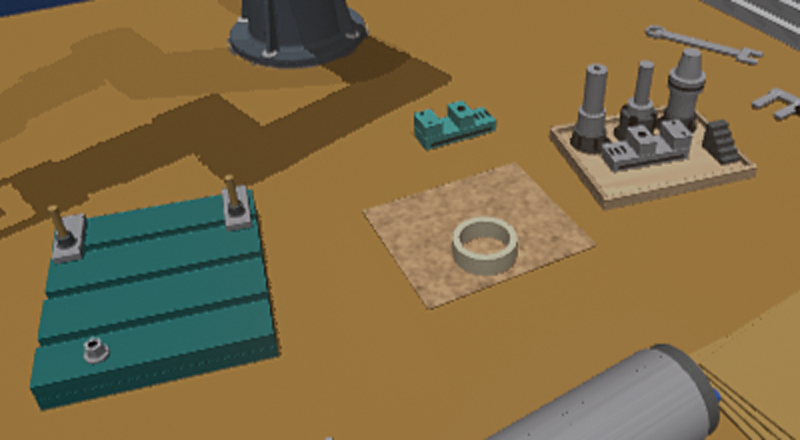

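The vise could be mistaken between two things: the steel one at top px (179,207), in the tray behind the holders, and the turquoise one at (252,279) on the bench. I choose the steel one. In the top view, the holders from left to right are the taper chuck (~139,224), face mill (~167,228) and shank chuck (~194,234).

```bash
cat > h.py <<'E'
from rig import *
import numpy as np, cv2
from scipy.spatial.transform import Rotation as R
def snap(n,name=None):
    c=get_calibration(n); im=camera(n)
    if name: cv2.imwrite(f"pics/{name}.png",im[:,:,::-1])
    return c,im
def foc(c): return 210/np.tan(np.radians(c["vertical_fov"]/2))
def ray(n,c,p):
    p=(np.atleast_2d(p).astype(float)-[c["cx"],c["cy"]])/foc(c)
    if n=="wrist":
        r=np.linalg.norm(p,axis=1,keepdims=True)+1e-12
        d=np.hstack([p/r*np.sin(r),np.cos(r)])
    else: d=np.hstack([p,np.ones((len(p),1))])
    return d@c["T"][:3,:3].T
def onplane(n,c,p,z):
    d=ray(n,c,p);o=c["T"][:3,3];return (o+d*((z-o[2])/d[:,2])[:,None])[:,:2]
def proj(n,c,P):
    q=(np.atleast_2d(P)-c["T"][:3,3])@c["T"][:3,:3]
    if n=="wrist":
        r=np.linalg.norm(q[:,:2],axis=1,keepdims=True)+1e-12
        p=q[:,:2]/r*np.arctan2(r,q[:,2:])
    else: p=q[:,:2]/q[:,2:]
    return p*foc(c)+[c["cx"],c["cy"]]
def rect(n,c,reg,z):
    cs,_=cv2.findContours(reg.astype(np.uint8),cv2.RETR_EXTERNAL,cv2.CHAIN_APPROX_NONE)
    k=max(cs,key=cv2.contourArea)[:,0]
    w=onplane(n,c,k,z); return cv2.minAreaRect((w*1000).astype(np.float32))
def yaw(): # angle of tool x, deg
    m=R.from_quat(get_obs()["tool_rot"]).as_matrix();return np.degrees(np.arctan2(m[1,0],m[0,0]))
def plan(P,yw=None):
    """scaled shift (tool axes, /0.08) and turn to a world target of the TCP, tool down"""
    o=get_obs();m=R.from_quat(o["tool_rot"]).as_matrix()
    s=m.T@(np.array(P)-o["position"])/0.08
    t=[0,0,0]
    if yw is not None:
        g=np.radians(yw);x=[np.cos(g),np.sin(g),0];z=[0,0,-1.];M=np.array([x,np.cross(z,x),z]).T
        t=R.from_matrix(m.T@M).as_rotvec()/(np.pi/2)
    print("shift",np.round(s,3),"turn",np.round(t,3),"yaw",round(yaw(),2))
E
python3 - <<'E'
from h import *
c,im=snap("top")
for t,z in [("mat",.003),("tslot_plate",.032),("tray",.016)]:
    d=cut_out("top",t)[0];print(t,rect("top",c,d["region"],z))
for t,z in [("vise",.044),("tape_roll",.027),("step_block",.04),("flange_nut",.046)]:
    for d in cut_out("top",t)[:2]: print(t,rect("top",c,d["region"],z))
k=np.array([[62,66],[237,97],[210,236],[33,200]])/2.1+[110,140];print("tray corners",onplane("top",c,k,.016).round(4))
w=get_calibration("wrist");print(np.round(w["T"],3),w["vertical_fov"]);plan([.45,.0,.3],80)
E
```

```text
mat ((537.8577270507812, 16.270347595214844), (199.18472290039062, 170.94786071777344), 89.89375305175781)Traceback (most recent call last):
  File "<stdin>", line 4, in <module>
IndexError: list index out of range
```

Run:
```python
from h import *
c,im=snap("top")
for t,z in [("tslot_plate",.032),("tray",.016),("vise",.044),("tape_roll",.027),("flange_nut",.046)]:
    for d in cut_out("top",t)[:2]: print(t,d["conf"],rect("top",c,d["region"],z))
k=np.array([[62,66],[237,97],[210,236],[33,200]])/2.1+[110,140];print("tray corners",onplane("top",c,k,.016).round(4).tolist())
k=np.array([[583,77],[762,114],[725,308],[542,270]])/2.1+[110,140];print("plate corners",onplane("top",c,k,.032).round(4).tolist())
w=get_calibration("wrist");print(np.round(w["T"],3),w["vertical_fov"]);plan([.45,.0,.3],80)
```

```text
tslot_plate 0.57 ((482.75726318359375, -306.705078125), (214.8924560546875, 222.59568786621094), 78.70130157470703)
tray 0.79 ((521.2709350585938, 268.8008728027344), (202.5842742919922, 155.2578125), 79.96492767333984)
vise 0.89 ((527.9901733398438, 251.21493530273438), (106.95716094970703, 36.6920280456543), 78.10417938232422)
vise 0.61 ((366.1891784667969, 82.13288879394531), (97.24567413330078, 36.94366455078125), 87.48519134521484)
tape_roll 0.72 ((579.6043701171875, 0.3089275360107422), (63.37618637084961, 58.38914108276367), 0.8644438982009888)
flange_nut 0.58 ((560.84716796875, -365.1952209472656), (13.759840965270996, 16.11561393737793), 0.8245187997817993)
flange_nut 0.47 ((481.97601318359375, 279.1292724609375), (38.615482330322266, 57.00893020629883), 0.8245568871498108)
tray corners [[0.6139, 0.3533], [0.5816, 0.1552], [0.4257, 0.1816], [0.4628, 0.3802]]
plate corners [[0.6076, -0.2299], [0.5693, -0.4275], [0.3565, -0.3839], [0.3947, -0.1846]]
[[ 0.438 -0.866 -0.242  0.34 ]
 [-0.899 -0.422 -0.118 -0.529]
 [ 0.     0.269 -0.963  0.385]
 [ 0.     0.     0.     1.   ]] 65.70646984690485
shift [ 5.055 -5.346 -0.693] turn [-0.  -0.  -0.6] yaw 26.0
```

```bash
python3 -m inch '[0.5,-0.5,-0.3,0,0,-0.08, 1,-1,-0.6,0,0,-0.16, 1,-1,-0.6,0,0,-0.24, 1,-1,-0.6,0,0,-0.32, 1,-1,-0.6,0,0,-0.4, 1,-1,-0.6,0,0,-0.48, 1,-1,-0.6,0,0,-0.56, 1,-1,-0.6,0,0,-0.6, 1,-1,-0.6,0,0,-0.6]'
python3 -m inch '[0.3,0.2,0,0,0,0, 0.6,0.4,0,0,0,0, 1,0.54,0,0,0,0]'
python3 -m inch '[0.33,0,0,0,0,0, 0.67,0,0,0,0,0, 1,0,0,0,0,0]'
python3 -m inch '[0.33,0,0,0,0,0, 0.67,0,0,0,0,0, 1,0,0,0,0,0]'
python3 -m inch '[0.33,0,0,0,0,0, 0.67,0,0,0,0,0, 1,0,0,0,0,0]'
python3 -m inch '[0.33,0,0,0,0,0, 0.67,0,0,0,0,0, 1,0,0,0,0,0]'
python3 -m inch '[0.33,0,0,0,0,0, 0.67,0,0,0,0,0, 1,0,0,0,0,0]'
python3 -m inch '[0.33,0,0,0,0,0, 0.67,0,0,0,0,0, 1,0,0,0,0,0, 1,0,0,0,0,0]'
python3 - <<'E'
from h import *
c,im=snap("wrist","w1");print(get_obs()["position"],yaw())
for t in ["vise","taper_chuck","shank_chuck","face_mill","tray","mat","step_block","tape_roll"]:
    for d in cut_out("wrist",t)[:2]: print(t,round(d["conf"],2),d["bbox"])
E
```

```text
time: 2.3
position: [0.3109, -0.4547, 0.2927]
tool_rot: [0.766, 0.643, -0.0, 0.0]
ft_force: [0.2, -0.2, 0.5]
grip_width: 0.087
grip_force: 0.0
time: 2.55
position: [0.3682, -0.3846, 0.2926]
tool_rot: [0.767, 0.641, -0.0, 0.001]
ft_force: [0.7, -0.6, 0.7]
grip_width: 0.0867
grip_force: 0.0
time: 2.8
position: [0.3814, -0.3033, 0.2925]
tool_rot: [0.767, 0.642, 0.0, -0.0]
ft_force: [0.8, -0.4, 0.4]
grip_width: 0.0869
grip_force: 0.0
time: 3.05
position: [0.3951, -0.2246, 0.2927]
tool_rot: [0.767, 0.642, 0.0, 0.0]
ft_force: [1.0, -0.5, 0.4]
grip_width: 0.0867
grip_force: 0.0
time: 3.3
position: [0.409, -0.1458, 0.2927]
tool_rot: [0.767, 0.642, 0.0, 0.0]
ft_force: [-0.3, -0.3, 0.8]
grip_width: 0.0871
grip_force: 0.0
time: 3.55
position: [0.4229, -0.067, 0.2928]
tool_rot: [0.767, 0.642, 0.0, 0.0]
ft_force: [-0.4, -0.2, 0.4]
grip_width: 0.0872
grip_force: 0.0
time: 3.8
position: [0.4368, 0.0118, 0.2928]
tool_rot: [0.767, 0.642, 0.0, 0.0]
ft_force: [0.2, -0.4, -0.3]
grip_width: 0.0873
grip_force: 0.0
time: 4.13
position: [0.4511, 0.0928, 0.2928]
tool_rot: [0.765, 0.643, 0.001, -0.0]
ft_force: [-0.1, 0.3, 0.8]
grip_width: 0.087
grip_force: 0.0
[0.45074285 0.09100967 0.29264746] 80.13053081153667
vise 0.7 [192.5, 161.8, 230.7, 247.7]
vise 0.66 [297.7, 10.5, 332.4, 92.4]
taper_chuck 0.78 [261.0, 2.7, 288.5, 10.9]
shank_chuck 0.58 [255.4, 64.9, 291.2, 104.0]
face_mill 0.95 [253.2, 11.9, 292.6, 56.4]
tray 0.84 [243.6, 0.0, 366.1, 120.9]
mat 0.69 [277.2, 146.4, 404.5, 278.9]
tape_roll 0.95 [354.1, 209.7, 404.3, 259.8]
```

View pics/w1.png

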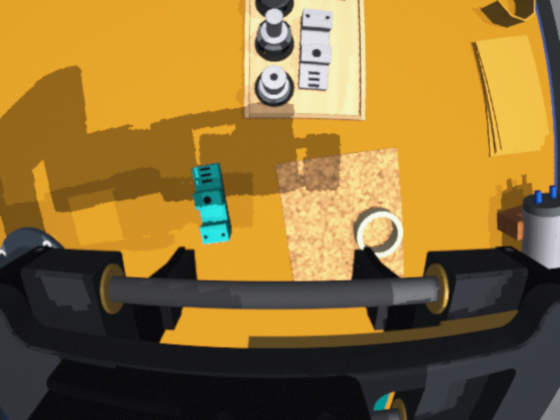

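```bash
python3 -m inch '[0.3,0,0.3,0,0,0, 0.6,0,0.6,0,0,0, 1,0,1,0,0,0]' >/dev/null
python3 -m inch '[0.2,0,0.15,0,0,0, 0.2,0,0.15,0,0,0, 0.2,0,0.15,0,0,0, 0.2,0,0.15,0,0,0]'
python3 - <<'E'
from h import *
c,im=snap("wrist","w2");print(get_obs()["position"],yaw())
for t in ["vise","taper_chuck","shank_chuck","face_mill","tray","step_block"]:
    for d in cut_out("wrist",t)[:2]: print(t,round(d["conf"],2),d["bbox"])
np.save("w2c.npy",c,allow_pickle=True)
E
```

```text
time: 5.17
position: [0.4673, 0.1806, 0.2037]
tool_rot: [0.766, 0.643, 0.0, 0.0]
ft_force: [-0.6, -0.1, 0.3]
grip_width: 0.087
grip_force: 0.0
[0.46748189 0.18043082 0.20402903] 79.94510159245145
vise 0.71 [301.5, 61.7, 349.0, 167.1]
vise 0.55 [191.7, 245.5, 228.9, 342.1]
taper_chuck 0.82 [248.2, 0.0, 299.2, 65.1]
shank_chuck 0.82 [249.1, 142.3, 296.6, 198.2]
face_mill 0.89 [249.0, 80.0, 298.5, 119.8]
tray 0.85 [236.7, 9.1, 388.3, 203.5]
step_block 0.76 [322.4, 11.8, 366.5, 47.1]
```

View pics/w2.png

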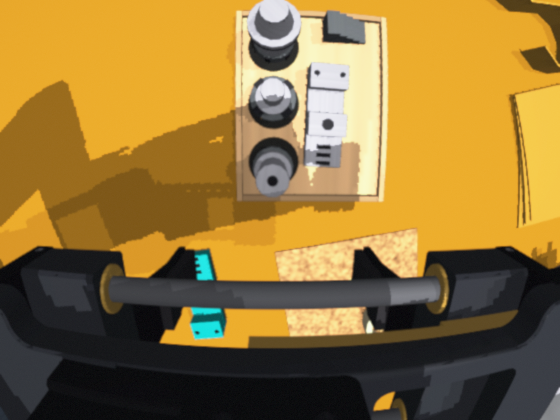

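```bash
cat > fit.py <<'E'
from h import *
from scipy.optimize import minimize
PROF={"taper_chuck":[(20,0,22),(17,22,56),(22,56,76)],"shank_chuck":[(20,0,22),(16.5,22,48),(12.5,48,105)],"face_mill":[(21.5,0,34),(15.5,34,46),(9,46,100)]}
A=np.linspace(0,2*np.pi,40)
def circ(r,z): return np.c_[r*np.cos(A),r*np.sin(A),0*A+z]
def box(x0,x1,y0,y1,z0,z1): return np.array([[x,y,z] for x in(x0,x1) for y in(y0,y1) for z in(z0,z1)],float)
SH={k:[np.vstack([circ(r,a),circ(r,b)])/1e3 for r,a,b in v] for k,v in PROF.items()}
SH["taper_chuck"].append(np.vstack([circ(16,76),circ(10,106)])/1e3)
SH["vise"]=[b/1e3 for b in(box(-18,18,-50,50,0,18),box(-18,18,-19,3,0,36),box(-18,18,26,50,0,36))]
SH["tray"]=[box(-78,78,-100,100,0,16)/1e3]
SH["tslot_plate"]=[box(-110,110,-100,100,0,32)/1e3]
SH["mat"]=[box(-85,85,-100,100,0,3)/1e3]
SH["tape_roll"]=[np.vstack([circ(34,0),circ(34,24)])/1e3]
S=4
def mask(n,c,t,x,y,yw,z0):
    g=np.radians(yw);M=np.array([[np.cos(g),-np.sin(g),0],[np.sin(g),np.cos(g),0],[0,0,1]])
    m=np.zeros((420*S,560*S),np.uint8)
    for P in SH[t]:
        p=(proj(n,c,P@M.T+[x,y,z0])+.5)*S-.5
        cv2.fillConvexPoly(m,cv2.convexHull(np.round(p).astype(np.int32)),1)
    return m
def fit(n,c,t,reg,x,y,yw,z0,turn):
    R_=cv2.resize(reg.astype(np.uint8),None,fx=S,fy=S,interpolation=cv2.INTER_NEAREST)
    def f(v):
        m=mask(n,c,t,v[0]/1e3,v[1]/1e3,v[2] if turn else yw,z0)
        return 1-(m&R_).sum()/(m|R_).sum()
    v0=[x*1e3,y*1e3]+([yw] if turn else []);k=len(v0)
    sx=np.vstack([v0]+[np.array(v0)+4*np.eye(k)[i] for i in range(k)])
    r=minimize(f,v0,method="Nelder-Mead",options=dict(initial_simplex=sx,xatol=.1,fatol=1e-4))
    return np.round(r.x,1),round(1-r.fun,3)
G={"tray":(.521,.268,-10,0),"taper_chuck":(.492,.334,0,.008),"face_mill":(.482,.275,0,.008),"shank_chuck":(.4715,.216,0,.008),"vise":(.528,.251,-11,.008),"mat":(.538,.016,0,0),"tslot_plate":(.482,-.307,-11.3,0),"tape_roll":(.58,0,0,.003)}
TURN=("tray","vise","mat","tslot_plate")
def look(n,things,name=None,guess=G):
    c,im=snap(n,name)
    for t in things:
        x,y,w,z=guess[t]
        ds=cut_out(n,t) or cut_out(n,t)
        best=None
        for d in ds[:3]:
            e=proj(n,c,[[x,y,z+.02]])[0];b=d["bbox"]
            if b[0]-15<e[0]<b[2]+15 and b[1]-15<e[1]<b[3]+15 and 1: 
                best=fit(n,c,t,d["region"],x,y,w,z,t in TURN);break
        print(n,t,best)
    return c,im
E
python3 - <<'E'
from fit import *
look("wrist",["tray","taper_chuck","face_mill","shank_chuck","vise"])
look("top",["tray","taper_chuck","face_mill","shank_chuck","vise","mat","tslot_plate","tape_roll"])
look("scene",["tray","taper_chuck","face_mill","vise","mat","tslot_plate","tape_roll"])
E
```

```text
wrist tray None
wrist taper_chuck (array([494.7, 340.7]), np.float64(0.973))
wrist face_mill (array([483. , 281.7]), np.float64(0.94))
wrist shank_chuck (array([471.7, 216.6]), np.float64(0.956))
wrist vise (array([530.6, 256.9, -12.3]), np.float64(0.964))
top tray (array([523.5, 268.4, -10.2]), np.float64(0.21))
top taper_chuck None
top face_mill None
top shank_chuck None
top vise (array([533.3, 256.3, -16.4]), np.float64(0.093))
top mat (array([ 5.393e+02,  1.630e+01, -1.000e-01]), np.float64(0.937))
top tslot_plate (array([ 481.9, -306.1,  -11.5]), np.float64(0.976))
top tape_roll (array([581.9,   2.5]), np.float64(0.438))
scene tray (array([523.2, 269.3, -10. ]), np.float64(0.49))
scene taper_chuck (array([492.6, 342.2]), np.float64(0.83))
scene face_mill (array([479. , 284.2]), np.float64(0.784))
scene vise (array([530.8, 256.6, -11.7]), np.float64(0.928))
scene mat (array([540.8,  17.3,  -0.7]), np.float64(0.843))
scene tslot_plate (array([ 483.2, -304.5,  -11.2]), np.float64(0.959))
scene tape_roll (array([583.5,   3.1]), np.float64(0.79))
```

The wrist view (w2) shows taper chuck (274,30), face mill (274,100), shank chuck (272,170), the steel vise (326,115) and the step block (345,27). The turquoise look-alike is at (207,295). The silhouette fits are good, so I'll start with the shank chuck.

Run:
```python
from h import *
plan([.4717,.2166,.086],79.5)
c=get_calibration("wrist");print(onplane("wrist",c,[[237,11],[387,17],[383,201],[237,200]],.016).round(4).tolist())
```

```text
shift [ 0.445 -0.017  1.464] turn [ 0.    -0.     0.006] yaw 80.0
[[0.464, 0.3831], [0.6174, 0.357], [0.5815, 0.1609], [0.4286, 0.1883]]
```

```bash
python3 -m inch '[0.22,-0.01,0,0,0,0, 0.445,-0.017,0,0,0,0, 0.445,-0.017,0.3,0,0,0, 0.445,-0.017,0.6,0,0,0, 0.445,-0.017,0.9,0,0,0, 0.445,-0.017,0.9,0,0,0]' 60 25
python3 - <<'E'
from fit import *
look("wrist",["shank_chuck"],"w3",{"shank_chuck":(.4717,.2166,0,.008)});plan([.4717,.2166,.086])
E
```

```text
time: 7.37
position: [0.4689, 0.216, 0.1275]
tool_rot: [0.766, 0.643, -0.004, -0.002]
ft_force: [-1.4, -1.3, -0.8]
grip_width: 0.0618
grip_force: 0.0
wrist shank_chuck (array([472. , 217.9]), np.float64(0.906))
shift [0.002 0.006 0.559] turn [0 0 0] yaw 80.0
```

View pics/w3.png

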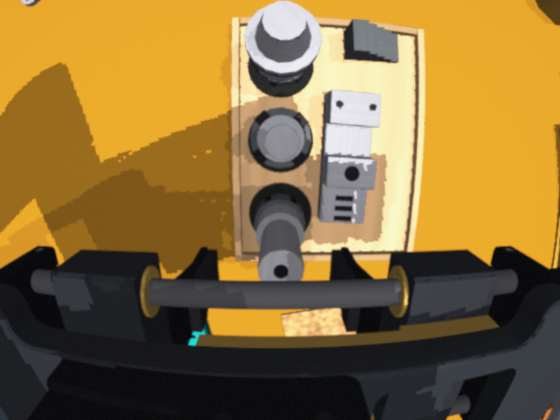

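```bash
python3 -m inch '[0,0,0.15,0,0,0, 0,0,0.3,0,0,0, 0,0,0.45,0,0,0, 0.01,0.006,0.555,0,0,0, 0.01,0.006,0.555,0,0,0]' 60 25
python3 -m inch '[0,0,0,0,0,0, 0,0,0,0,0,0, 0,0,0,0,0,0, 0,0,0,0,0,0, 0,0,0,0,0,0, 0,0,0,0,0,0, 0,0,0,0,0,0, 0,0,0,0,0,0]' 20 25
```

```text
time: 7.88
position: [0.4726, 0.2173, 0.0867]
tool_rot: [0.766, 0.643, 0.0, -0.0]
ft_force: [-0.3, 0.5, -0.2]
grip_width: 0.0603
grip_force: 0.0
time: 8.55
position: [0.4725, 0.2173, 0.0869]
tool_rot: [0.766, 0.643, 0.0, 0.0]
ft_force: [-0.6, -0.4, 1.8]
grip_width: 0.0243
grip_force: 25.0
```

```bash
python3 -m inch '[0,0,-0.1,0,0,0, 0,0,-0.3,0,0,0, 0,0,-0.5,0,0,0, 0,0,-0.75,0,0,0, 0,0,-0.75,0,0,0]'
python3 -m inch '[-0.2,0.05,0,0,0,0, -0.5,0.12,0,0,0,0, -0.81,0.189,0,0,0,0]' >/dev/null
python3 -m inch '[-0.27,0.06,0,0,0,0, -0.54,0.13,0,0,0,0, -0.81,0.189,0,0,0,0]' >/dev/null
python3 -m inch '[-0.27,0.06,0,0,0,0, -0.54,0.13,0,0,0,0, -0.81,0.189,0,0,0,0]' >/dev/null
python3 -m inch '[-0.25,0.06,0,0,0,0, -0.5,0.12,0,0,0,0, -0.7,0.16,0,0,0,0, -0.81,0.189,0,0,0,0, -0.81,0.189,0.2,0,0,0, -0.81,0.189,0.4,0,0,0, -0.81,0.189,0.6,0,0,0, -0.81,0.189,0.7,0,0,0, -0.81,0.189,0.7,0,0,0]'
python3 - <<'E'
from h import *
plan([.487,-.048,.0818],80);snap("scene","s1")
im=cv2.imread("pics/s1.png");cv2.imwrite("pics/s1b.png",cv2.resize(im[100:280,180:450],None,fx=2.5,fy=2.5))
E
```

```text
time: 8.97
position: [0.4739, 0.2178, 0.1495]
tool_rot: [0.766, 0.643, 0.002, 0.001]
ft_force: [1.1, -0.4, -3.5]
grip_width: 0.0245
grip_force: 25.0
time: 10.47
position: [0.4852, -0.0477, 0.0887]
tool_rot: [0.766, 0.643, -0.001, -0.002]
ft_force: [-0.5, 0.2, -3.6]
grip_width: 0.0244
grip_force: 25.0
shift [0.    0.023 0.086] turn [-0.003 -0.001  0.   ] yaw 80.0
```

View pics/s1b.png

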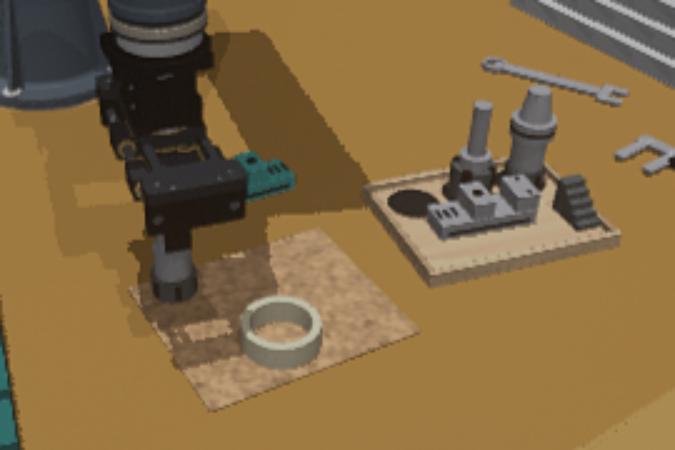

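```bash
python3 -m inch '[0,0.01,0.04,0,0,0, 0,0.01,0.07,0,0,0, 0,0.01,0.08,0,0,0, 0,0.01,0.09,0,0,0, 0,0.01,0.1,0,0,0, 0,0.01,0.1,0,0,0]'
```

```text
time: 11.02
position: [0.4877, -0.0486, 0.0829]
tool_rot: [0.766, 0.643, 0.0, 0.0]
ft_force: [0.1, -0.3, -3.4]
grip_width: 0.0244
grip_force: 25.0
```

```bash
python3 -m inch '[0,0,0.005,0,0,0, 0,0,0.01,0,0,0, 0,0,0.015,0,0,0, 0,0,0.02,0,0,0, 0,0,0.02,0,0,0]'
```

```text
time: 11.43
position: [0.4878, -0.0486, 0.0819]
tool_rot: [0.766, 0.643, 0.0, 0.0]
ft_force: [-0.8, 0.7, 4.6]
grip_width: 0.0245
grip_force: 25.0
```

```bash
python3 -m inch '[0,0,0,0,0,0, 0,0,0,0,0,0, 0,0,0,0,0,0, 0,0,0,0,0,0, 0,0,-0.1,0,0,0, 0,0,-0.4,0,0,0, 0,0,-0.7,0,0,0, 0,0,-1,0,0,0]' 60
python3 -m inch '[0.3,-0.05,0,0,0,0, 0.6,-0.12,0,0,0,0, 1,-0.19,0,0,0,0]' >/dev/null
python3 -m inch '[0.33,-0.06,0,0,0,0, 0.67,-0.13,0,0,0,0, 1,-0.19,0,0,0,0]' >/dev/null
python3 -m inch '[0.33,-0.06,0,0,0,0, 0.67,-0.13,0,0,0,0, 1,-0.19,0,0,0,0, 1,-0.19,0,0,0,0]'
python3 - <<'E'
from fit import *
look("wrist",["face_mill","taper_chuck","vise"]);plan([.483,.2817,.086],80)
c,im=snap("wrist","w4")
E
```

```text
time: 12.1
position: [0.4873, -0.0485, 0.1621]
tool_rot: [0.766, 0.643, -0.0, -0.0]
ft_force: [0.1, 0.5, -0.5]
grip_width: 0.0586
grip_force: 0.0
time: 12.93
position: [0.4843, 0.1996, 0.1618]
tool_rot: [0.765, 0.644, 0.001, -0.0]
ft_force: [2.0, -0.6, -0.2]
grip_width: 0.0602
grip_force: 0.0
wrist face_mill (array([483.3, 281.5]), np.float64(0.958))
wrist taper_chuck (array([494.9, 340.5]), np.float64(0.97))
wrist vise (array([530.8, 257.1, -12.3]), np.float64(0.972))
shift [ 1.064 -0.204  0.94 ] turn [-0.  0. -0.] yaw 79.99
```

View pics/w4.png

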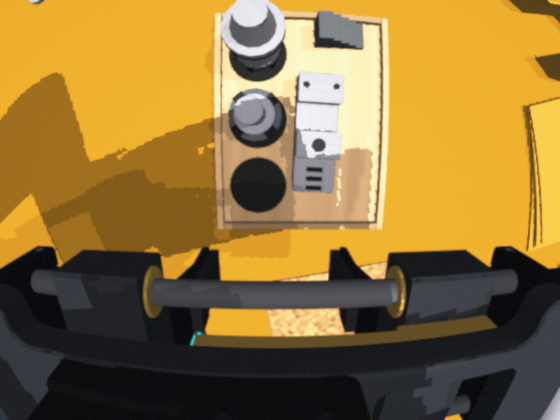

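```bash
python3 -m inch '[0.3,-0.06,0,0,0,0, 0.65,-0.13,0,0,0,0, 1,-0.204,0,0,0,0, 1,-0.204,0,0,0,0]' >/dev/null
python3 -m inch '[0.064,0.003,0,0,0,0, 0.064,0.003,0.25,0,0,0, 0.064,0.003,0.5,0,0,0, 0.064,0.003,0.7,0,0,0, 0.064,0.003,0.85,0,0,0, 0.064,0.003,0.94,0,0,0, 0.064,0.003,0.94,0,0,0]'
python3 -m inch '[0,0,0,0,0,0, 0,0,0,0,0,0, 0,0,0,0,0,0, 0,0,0,0,0,0, 0,0,0,0,0,0, 0,0,0,0,0,0, 0,0,0,0,0,0, 0,0,0,0,0,0]' 10 25
python3 - <<'E'
from h import *
im=cv2.imread("pics/w4.png");m=(im.max(2)<40).astype(np.uint8);m[:, :225]=0;m[:,292:]=0;m[:152]=0;m[215:]=0
cs,_=cv2.findContours(m,cv2.RETR_EXTERNAL,cv2.CHAIN_APPROX_NONE);k=max(cs,key=cv2.contourArea);print(cv2.fitEllipse(k))
E
```

```text
time: 14.1
position: [0.4827, 0.2807, 0.0844]
tool_rot: [0.767, 0.642, -0.002, -0.001]
ft_force: [0.0, 0.1, -0.6]
grip_width: 0.06
grip_force: 0.0
time: 14.77
position: [0.4836, 0.2824, 0.086]
tool_rot: [0.766, 0.643, 0.0, 0.0]
ft_force: [0.1, 1.1, 0.4]
grip_width: 0.0172
grip_force: 25.0
((257.7978210449219, 184.69979858398438), (51.354087829589844, 52.09164047241211), 99.35032653808594)
```

```bash
python3 -m inch '[0,0,-0.1,0,0,0, 0,0,-0.3,0,0,0, 0,0,-0.5,0,0,0, 0,0,-0.75,0,0,0, 0,0,-0.75,0,0,0]'
python3 -m inch '[-0.2,0.04,0,0,0,0, -0.5,0.1,0,0,0,0, -0.815,0.155,0,0,0,0]' >/dev/null
python3 -m inch '[-0.27,0.05,0,0,0,0, -0.54,0.1,0,0,0,0, -0.815,0.155,0,0,0,0]' >/dev/null
python3 -m inch '[-0.27,0.05,0,0,0,0, -0.54,0.1,0,0,0,0, -0.815,0.155,0,0,0,0]' >/dev/null
python3 -m inch '[-0.25,0.05,0,0,0,0, -0.5,0.1,0,0,0,0, -0.7,0.13,0,0,0,0, -0.815,0.155,0,0,0,0, -0.815,0.155,0.2,0,0,0, -0.815,0.155,0.4,0,0,0, -0.815,0.155,0.6,0,0,0, -0.815,0.155,0.7,0,0,0, -0.815,0.155,0.75,0,0,0, -0.815,0.155,0.78,0,0,0, -0.815,0.155,0.78,0,0,0]'
python3 -m inch '[0,0,0.005,0,0,0, 0,0,0.01,0,0,0, 0,0,0.015,0,0,0, 0,0,0.02,0,0,0, 0,0,0.02,0,0,0]'
```

```text
time: 15.18
position: [0.4849, 0.283, 0.1488]
tool_rot: [0.766, 0.643, 0.003, 0.001]
ft_force: [1.1, 0.5, -4.2]
grip_width: 0.0171
grip_force: 25.0
time: 16.85
position: [0.4869, 0.017, 0.0832]
tool_rot: [0.766, 0.643, -0.0, -0.0]
ft_force: [0.0, -0.1, -5.4]
grip_width: 0.0176
grip_force: 25.0
time: 17.27
position: [0.4871, 0.0168, 0.0822]
tool_rot: [0.766, 0.643, 0.0, 0.0]
ft_force: [-0.1, 0.4, -4.6]
grip_width: 0.0172
grip_force: 25.0
```

```bash
python3 -m inch '[0,0,0.003,0,0,0, 0,0,0.006,0,0,0, 0,0,0.01,0,0,0, 0,0,0.014,0,0,0, 0,0,0.014,0,0,0]'
```

```text
time: 17.68
position: [0.487, 0.0168, 0.081]
tool_rot: [0.766, 0.643, 0.0, 0.0]
ft_force: [-0.0, -0.6, -0.5]
grip_width: 0.0176
grip_force: 25.0
```

```bash
python3 -m inch '[0,0,0,0,0,0, 0,0,0,0,0,0, 0,0,0,0,0,0, 0,0,0,0,0,0, 0,0,-0.1,0,0,0, 0,0,-0.4,0,0,0, 0,0,-0.7,0,0,0, 0,0,-1,0,0,0]' 60
python3 -m inch '[0.3,-0.05,0,0,0,0, 0.6,-0.1,0,0,0,0, 1,-0.15,0,0,0,0]' 72 >/dev/null
python3 -m inch '[0.33,-0.05,0,0,0,0, 0.67,-0.1,0,0,0,0, 1,-0.15,0,0,0,0]' >/dev/null
python3 -m inch '[0.33,-0.06,0,0,0,0, 0.67,-0.1,0,0,0,0, 1,-0.15,0,0,0,0, 1,-0.15,0,0,0,0, 1,-0.15,0,0,0,0]'
python3 - <<'E'
from fit import *
c,im=look("wrist",["taper_chuck","vise"],"w5");plan([.4949,.3405,.077],80)
E
```

```text
time: 18.35
position: [0.4866, 0.0169, 0.1619]
tool_rot: [0.766, 0.643, -0.0, -0.0]
ft_force: [0.9, 0.1, -0.7]
grip_width: 0.0578
grip_force: 0.0
time: 19.27
position: [0.4929, 0.2606, 0.1612]
tool_rot: [0.765, 0.644, 0.0, 0.0]
ft_force: [-0.6, 0.1, -0.0]
grip_width: 0.072
grip_force: 0.0
wrist taper_chuck (array([495.2, 340.4]), np.float64(0.972))
wrist vise (array([530.9, 257.1, -12.2]), np.float64(0.948))
shift [ 1.014 -0.153  1.049] turn [-0.  0. -0.] yaw 79.96
```

```bash
python3 -m inch '[0.3,-0.05,0,0,0,0, 0.65,-0.1,0,0,0,0, 1,-0.15,0,0,0,0, 1,-0.15,0,0,0,0]' 72 >/dev/null
python3 -m inch '[0.012,0,0,0,0,0, 0.012,0,0.25,0,0,0, 0.012,0,0.5,0,0,0, 0.012,0,0.7,0,0,0, 0.012,0,0.9,0,0,0, 0.012,0,1,0,0,0, 0.012,0,1,0,0,0]'
python3 -m inch '[0,0,0.03,0,0,0, 0,0,0.045,0,0,0, 0,0,0.045,0,0,0]'
python3 -m inch '[0,0,0,0,0,0, 0,0,0,0,0,0, 0,0,0,0,0,0, 0,0,0,0,0,0, 0,0,0,0,0,0, 0,0,0,0,0,0, 0,0,0,0,0,0, 0,0,0,0,0,0]' 40 25
```

```text
time: 20.33
position: [0.4942, 0.3391, 0.0789]
tool_rot: [0.767, 0.642, -0.002, -0.001]
ft_force: [0.8, -0.4, -0.1]
grip_width: 0.072
grip_force: 0.0
time: 20.58
position: [0.496, 0.3412, 0.0779]
tool_rot: [0.766, 0.643, 0.001, 0.0]
ft_force: [-0.2, 0.4, -0.4]
grip_width: 0.0721
grip_force: 0.0
time: 21.25
position: [0.4955, 0.3413, 0.0773]
tool_rot: [0.766, 0.643, 0.0, 0.0]
ft_force: [0.5, 0.1, 1.7]
grip_width: 0.0434
grip_force: 25.0
```

```bash
python3 -m inch '[0,0,-0.1,0,0,0, 0,0,-0.3,0,0,0, 0,0,-0.5,0,0,0, 0,0,-0.75,0,0,0, 0,0,-0.75,0,0,0]'
python3 -m inch '[-0.2,0.03,0,0,0,0, -0.5,0.07,0,0,0,0, -0.8,0.115,0,0,0,0]' >/dev/null
python3 -m inch '[-0.27,0.04,0,0,0,0, -0.54,0.07,0,0,0,0, -0.8,0.115,0,0,0,0]' >/dev/null
python3 -m inch '[-0.27,0.04,0,0,0,0, -0.54,0.07,0,0,0,0, -0.8,0.115,0,0,0,0]' >/dev/null
python3 -m inch '[-0.25,0.04,0,0,0,0, -0.5,0.07,0,0,0,0, -0.7,0.1,0,0,0,0, -0.8,0.115,0,0,0,0, -0.8,0.115,0.2,0,0,0, -0.8,0.115,0.4,0,0,0, -0.8,0.115,0.6,0,0,0, -0.8,0.115,0.7,0,0,0, -0.8,0.115,0.75,0,0,0, -0.8,0.115,0.79,0,0,0, -0.8,0.115,0.79,0,0,0]'
python3 -m inch '[0,0,0.005,0,0,0, 0,0,0.01,0,0,0, 0,0,0.015,0,0,0, 0,0,0.015,0,0,0]'
```

```text
time: 21.67
position: [0.4971, 0.3422, 0.1405]
tool_rot: [0.766, 0.643, 0.003, 0.001]
ft_force: [0.3, 0.3, -3.2]
grip_width: 0.0432
grip_force: 25.0
time: 23.33
position: [0.4872, 0.083, 0.0737]
tool_rot: [0.766, 0.643, -0.0, -0.0]
ft_force: [-0.5, -0.0, -3.3]
grip_width: 0.0432
grip_force: 25.0
time: 23.67
position: [0.4874, 0.0828, 0.0732]
tool_rot: [0.766, 0.643, 0.0, 0.0]
ft_force: [0.2, 0.4, -3.6]
grip_width: 0.0433
grip_force: 25.0
```

```bash
python3 -m inch '[0,0,0.004,0,0,0, 0,0,0.008,0,0,0, 0,0,0.012,0,0,0, 0,0,0.012,0,0,0]'
```

```text
time: 24.0
position: [0.4874, 0.0828, 0.0722]
tool_rot: [0.766, 0.643, 0.0, 0.0]
ft_force: [-1.0, 0.0, 1.9]
grip_width: 0.0431
grip_force: 25.0
```

```bash
python3 -m inch '[0,0,0,0,0,0, 0,0,0,0,0,0, 0,0,0,0,0,0, 0,0,0,0,0,0, 0,0,-0.1,0,0,0, 0,0,-0.4,0,0,0, 0,0,-0.7,0,0,0, 0,0,-1,0,0,0]' 72
python3 -m inch '[0.3,0.05,0,0,0,0, 0.6,0.1,0,0,0,0, 1,0.15,0,0,0,0, 1,0.15,0,0,0,0, 1,0.15,0,0,0,0]' 72
python3 - <<'E'
from fit import *
c,im=look("wrist",["vise","tray"],"w6");plan([.5309,.2571,.2],79)
m=(im.max(2)<40).astype(np.uint8);m[230:]=0
cs,_=cv2.findContours(m,cv2.RETR_EXTERNAL,cv2.CHAIN_APPROX_NONE)
for k in cs:
    if cv2.contourArea(k)>800: e=cv2.fitEllipse(k);print(e[0],e[1],onplane("wrist",c,[e[0]],.008).round(4))
E
```

```text
time: 24.67
position: [0.4868, 0.0828, 0.1529]
tool_rot: [0.766, 0.643, -0.0, -0.0]
ft_force: [-0.4, -0.6, 0.5]
grip_width: 0.0711
grip_force: 0.0
time: 25.08
position: [0.5131, 0.1607, 0.1523]
tool_rot: [0.765, 0.644, 0.0, 0.0]
ft_force: [0.1, -0.1, 0.6]
grip_width: 0.0718
grip_force: 0.0
wrist vise (array([530.7, 257.3, -12. ]), np.float64(0.975))
wrist tray (array([523.2, 271.2, -10.4]), np.float64(0.795))
shift [ 1.251  0.016 -0.604] turn [-0.001  0.     0.011] yaw 79.98
(219.54661560058594, 155.32666015625) (50.75636291503906, 54.51119613647461) [[0.4741 0.2187]]
```

View pics/w6.png

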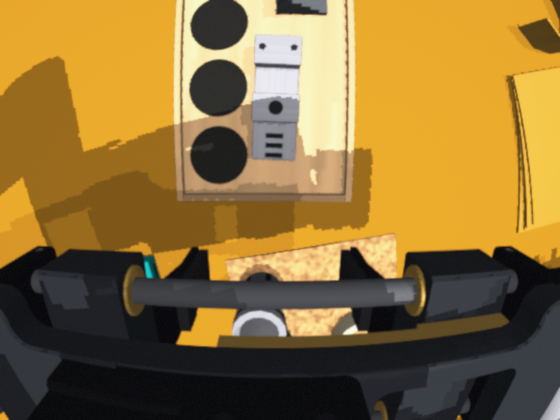

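```bash
python3 -m inch '[0.3,0,0,0,0,0.023, 0.6,0.01,0,0,0,0.023, 1,0.016,0,0,0,0.023, 1,0.016,0,0,0,0.023, 1,0.016,0,0,0,0.023]' 60
python3 - <<'E'
from fit import *
plan([.5308,.2572,.033],77.9)
c=np.array(0)
E
```

```text
time: 25.65
position: [0.5279, 0.2381, 0.1517]
tool_rot: [0.777, 0.629, -0.0, 0.0]
ft_force: [-0.4, 0.2, -0.1]
grip_width: 0.0606
grip_force: 0.0
shift [ 0.242 -0.013  1.483] turn [-0.     0.     0.001] yaw 78.0
```

```bash
python3 -m inch '[0.12,0,0,0,0,0, 0.242,-0.013,0,0,0,0, 0.242,-0.013,0.25,0,0,0, 0.242,-0.013,0.5,0,0,0, 0.242,-0.013,0.75,0,0,0, 0.242,-0.013,0.9,0,0,0, 0.242,-0.013,0.9,0,0,0]' 60
python3 -m inch '[0,0,0.12,0,0,0, 0,0,0.25,0,0,0, 0,0,0.37,0,0,0, 0,0,0.48,0,0,0, 0,0,0.55,0,0,0, 0,0,0.57,0,0,0, 0,0,0.57,0,0,0]'
python3 - <<'E'
from fit import *
plan([.5308,.2572,.033],77.9)
E
```

```text
time: 26.23
position: [0.5292, 0.2563, 0.0772]
tool_rot: [0.778, 0.629, -0.003, -0.001]
ft_force: [-1.1, -0.1, 0.0]
grip_width: 0.0603
grip_force: 0.0
time: 26.82
position: [0.5308, 0.2571, 0.0336]
tool_rot: [0.778, 0.629, -0.0, -0.0]
ft_force: [1.3, -0.0, -0.1]
grip_width: 0.0601
grip_force: 0.0
shift [0.001 0.    0.008] turn [-0.001  0.     0.   ] yaw 77.93
```

```bash
python3 -m inch '[0,0,0,0,0,0, 0,0,0,0,0,0, 0,0,0,0,0,0, 0,0,0,0,0,0, 0,0,0,0,0,0, 0,0,0,0,0,0, 0,0,0,0,0,0, 0,0,0,0,0,0]' 28 45
python3 -m inch '[0,0,-0.1,0,0,0, 0,0,-0.3,0,0,0, 0,0,-0.6,0,0,0, 0,0,-1,0,0,0]'
python3 -m inch '[0,0,-0.3,0,0,0, 0,0,-0.6,0,0,0, 0,0,-0.75,0,0,0, 0,0,-0.75,0,0,0]'
python3 - <<'E'
from fit import *
plan([.482,-.305,.17],78.5)
E
```

```text
time: 27.48
position: [0.5313, 0.2573, 0.0346]
tool_rot: [0.778, 0.629, 0.0, 0.0]
ft_force: [0.7, -0.4, 2.7]
grip_width: 0.0356
grip_force: 45.0
time: 27.82
position: [0.5279, 0.2562, 0.1119]
tool_rot: [0.777, 0.629, -0.004, -0.002]
ft_force: [0.6, 0.0, -6.7]
grip_width: 0.0356
grip_force: 45.0
time: 28.15
position: [0.5319, 0.2575, 0.1767]
tool_rot: [0.777, 0.629, 0.002, 0.001]
ft_force: [-0.5, 0.5, -5.7]
grip_width: 0.0359
grip_force: 45.0
shift [-7.007  0.858  0.073] turn [ 0.002 -0.001 -0.006] yaw 77.94
```

```bash
python3 -m inch '[-0.2,0.03,0,0,0,-0.007, -0.5,0.07,0,0,0,-0.007, -1,0.12,0,0,0,-0.007]' >/dev/null
python3 -m inch '[-0.33,0.04,0,0,0,0, -0.67,0.08,0,0,0,0, -1,0.12,0,0,0,0]' >/dev/null
python3 -m inch '[-0.33,0.04,0,0,0,0, -0.67,0.08,0,0,0,0, -1,0.12,0,0,0,0]' >/dev/null
python3 -m inch '[-0.33,0.04,0,0,0,0, -0.67,0.08,0,0,0,0, -1,0.12,0,0,0,0]' >/dev/null
python3 -m inch '[-0.33,0.04,0,0,0,0, -0.67,0.08,0,0,0,0, -1,0.12,0,0,0,0]' >/dev/null
python3 -m inch '[-0.33,0.04,0,0,0,0, -0.67,0.08,0,0,0,0, -1,0.12,0,0,0,0]' >/dev/null
python3 -m inch '[-0.25,0.03,0,0,0,0, -0.5,0.06,0,0,0,0, -0.75,0.09,0,0,0,0, -0.9,0.11,0,0,0,0, -1,0.12,0,0,0,0, -1,0.12,0,0,0,0]'
python3 - <<'E'
from fit import *
look("scene",["tslot_plate","mat"],"s2")
c,im=look("top",["shank_chuck","face_mill","taper_chuck"],"t2",{"shank_chuck":(.4875,-.0486,0,.003),"face_mill":(.487,.0168,0,.003),"taper_chuck":(.4875,.0828,0,.003)})
look("wrist",["tslot_plate"],"w7");plan([.4825,-.3055,.17],78.6)
im=cv2.vconcat([cv2.imread("pics/s2.png"),cv2.imread("pics/w7.png")]);cv2.imwrite("pics/c7.png",cv2.resize(im,(400,600),interpolation=cv2.INTER_AREA))
E
```

```text
time: 30.15
position: [0.4845, -0.306, 0.1732]
tool_rot: [0.775, 0.633, -0.0, -0.001]
ft_force: [0.7, 0.2, -5.6]
grip_width: 0.036
grip_force: 45.0
scene tslot_plate (array([ 482.8, -304.2,  -11.4]), np.float64(0.958))
scene mat (array([541.3,  18.4,  -0.9]), np.float64(0.677))
top shank_chuck (array([485.6, -50.5]), np.float64(0.93))
top face_mill (array([485.1,  13.8]), np.float64(0.91))
top taper_chuck (array([485.5,  80.5]), np.float64(0.921))
wrist tslot_plate (array([ 483.8, -300. ,  -11.5]), np.float64(0.626))
shift [-0.022 -0.029  0.054] turn [-0. -0.  0.] yaw 78.61
```

View pics/c7.png

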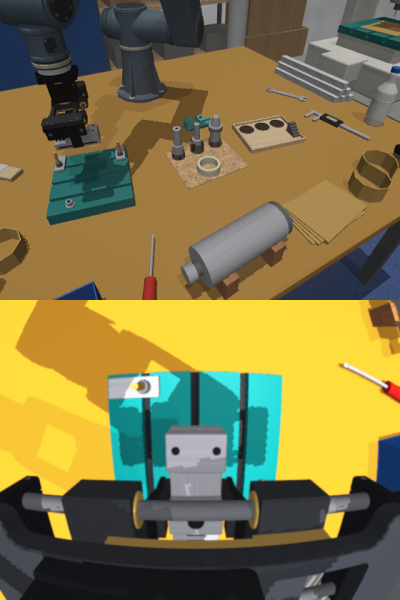

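Run:
```python
from h import *
im=cv2.imread("pics/w7.png").astype(int);c=get_calibration("wrist")
g=im[:,:,1]
pts=[]
for r in range(115,172,4):
    s=g[r,255:292];d=np.where(s<55)[0]+255;pts.append((d.mean(),r)) if len(d) else None
    if r%16==3: print(r,s.tolist())
w=onplane("wrist",c,pts,.032)
print(np.round(w,4).tolist()); p=np.polyfit(w[:,1],w[:,0],1);print("slot x at y=-.304:",np.polyval(p,-.304),"yaw",np.degrees(np.arctan(-p[0])))
for col in (225,240,255,300,320,340):
    s=im[80:130,col];e=np.argmax(np.abs(np.diff(s[:,2])))+80.5;print(col,e,onplane("wrist",c,[[col,e]],.032).round(4))
plan([.4835,-.304,.17],78.6)
```

```text
115 [142, 143, 142, 142, 143, 142, 143, 143, 142, 141, 137, 116, 79, 49, 42, 41, 41, 39, 37, 34, 34, 32, 40, 72, 115, 137, 143, 144, 143, 145, 143, 143, 144, 144, 143, 144, 143]
131 [142, 143, 142, 143, 143, 143, 143, 143, 142, 141, 136, 116, 79, 48, 39, 39, 38, 39, 38, 34, 32, 32, 39, 74, 116, 139, 143, 145, 144, 144, 143, 143, 143, 144, 144, 144, 144]
147 [141, 141, 141, 141, 142, 141, 140, 141, 140, 141, 138, 120, 83, 48, 38, 38, 36, 35, 32, 31, 31, 29, 39, 74, 115, 137, 141, 141, 142, 141, 142, 142, 140, 140, 140, 140, 141]
163 [140, 140, 139, 141, 141, 141, 140, 141, 141, 142, 139, 124, 89, 52, 37, 37, 35, 35, 33, 30, 29, 30, 40, 75, 116, 136, 141, 141, 141, 141, 141, 142, 141, 140, 141, 141, 141]
[[0.5003, -0.2203], [0.4996, -0.2237], [0.4989, -0.2271], [0.4982, -0.2305], [0.4975, -0.2339], [0.4968, -0.2374], [0.4961, -0.2408], [0.4954, -0.2442], [0.4947, -0.2476], [0.4941, -0.251], [0.4934, -0.2545], [0.4927, -0.2579], [0.492, -0.2614], [0.4913, -0.2648], [0.4906, -0.2683]]
slot x at y=-.304: 0.48335207717915857 yaw -11.42538894387199
225 100.5 [[ 0.4628 -0.199 ]]
240 100.5 [[ 0.4755 -0.202 ]]
255 99.5 [[ 0.4883 -0.2039]]
300 100.5 [[ 0.5259 -0.2123]]
320 100.5 [[ 0.543  -0.2153]]
340 102.5 [[ 0.56   -0.2198]]
shift [-0.001 -0.02   0.054] turn [-0. -0.  0.] yaw 78.61
```

```bash
python3 -m inch '[-0.013,-0.019,0.1,0,0,0, -0.013,-0.019,0.3,0,0,0, -0.013,-0.019,0.55,0,0,0, -0.013,-0.019,0.8,0,0,0, -0.013,-0.019,0.95,0,0,0, -0.013,-0.019,1,0,0,0]'
python3 -m inch '[0,0,0.1,0,0,0, 0,0,0.2,0,0,0, 0,0,0.28,0,0,0, 0,0,0.33,0,0,0, 0,0,0.36,0,0,0, 0,0,0.36,0,0,0, 0,0,0.36,0,0,0]'
python3 - <<'E'
from h import *
plan([.4834,-.305,.0586],78.57)
E
```

```text
time: 31.1
position: [0.4819, -0.3045, 0.0916]
tool_rot: [0.774, 0.633, -0.0, -0.002]
ft_force: [-0.2, 0.4, -6.0]
grip_width: 0.0358
grip_force: 45.0
time: 31.68
position: [0.4834, -0.3058, 0.0656]
tool_rot: [0.774, 0.633, 0.0, 0.0]
ft_force: [0.1, -0.5, -6.6]
grip_width: 0.0354
grip_force: 45.0
shift [ 0.01  -0.003  0.087] turn [ 0.  0. -0.] yaw 78.56
```

```bash
python3 -m inch '[0.01,0,0.02,0,0,0, 0.01,0,0.04,0,0,0, 0.01,0,0.055,0,0,0, 0.01,0,0.065,0,0,0, 0.01,0,0.07,0,0,0, 0.01,0,0.07,0,0,0]'
python3 -m inch '[0,0,0.004,0,0,0, 0,0,0.008,0,0,0, 0,0,0.012,0,0,0, 0,0,0.012,0,0,0]'
```

```text
time: 32.18
position: [0.4834, -0.3049, 0.0597]
tool_rot: [0.774, 0.633, -0.0, -0.0]
ft_force: [0.3, 0.3, -5.9]
grip_width: 0.0355
grip_force: 45.0
time: 32.52
position: [0.4834, -0.3049, 0.0588]
tool_rot: [0.774, 0.633, -0.0, -0.0]
ft_force: [-0.5, -0.2, -5.8]
grip_width: 0.0357
grip_force: 45.0
```

```bash
python3 -m inch '[0,0,0.004,0,0,0, 0,0,0.008,0,0,0, 0,0,0.012,0,0,0, 0,0,0.012,0,0,0]'
```

```text
time: 32.85
position: [0.4834, -0.3049, 0.0586]
tool_rot: [0.774, 0.633, -0.0, 0.0]
ft_force: [-2.0, 1.5, 1.3]
grip_width: 0.0359
grip_force: 45.0
```

```bash
python3 -m inch '[0,0,0,0,0,0, 0,0,0,0,0,0, 0,0,0,0,0,0, 0,0,0,0,0,0, 0,0,-0.1,0,0,0, 0,0,-0.3,0,0,0, 0,0,-0.6,0,0,0, 0,0,-1,0,0,0]' 56
python3 -m inch '[0,0,-0.25,0,0,0, 0,0,-0.5,0,0,0, -0.3,0,-0.5,0,0,0, -0.7,0,-0.5,0,0,0, -1,0,-0.5,0,0,0, -1,0,-0.5,0,0,0]'
python3 - <<'E'
from fit import *
look("wrist",["vise","tslot_plate"],"w8",{"vise":(.4834,-.305,-11.4,.032),"tslot_plate":G["tslot_plate"]})
E
```

```text
time: 33.52
position: [0.4824, -0.304, 0.1374]
tool_rot: [0.774, 0.633, -0.0, -0.002]
ft_force: [-0.7, -0.9, 0.1]
grip_width: 0.0563
grip_force: 0.0
time: 34.02
position: [0.4675, -0.3887, 0.1793]
tool_rot: [0.775, 0.632, -0.001, 0.003]
ft_force: [0.2, -0.7, 1.3]
grip_width: 0.0564
grip_force: 0.0
wrist vise (array([ 482.9, -304.8,  -11.3]), np.float64(0.971))
wrist tslot_plate (array([ 483.7, -303.3,  -11.3]), np.float64(0.836))
```

View pics/w8.png

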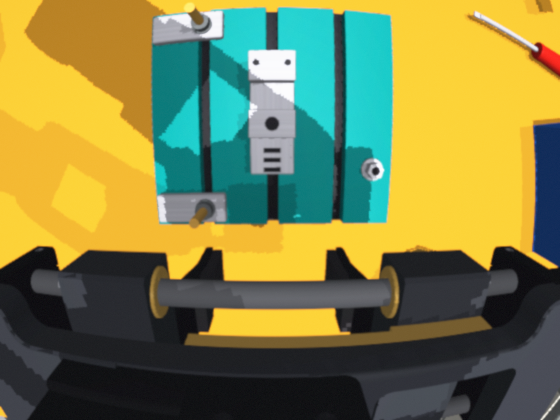

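The wrist view shows the steel vise at (271,112), along and across the middle slot. It is centred on the plate to about 1–2 mm. Next I return the holders, taper chuck first.

```bash
python3 -m inch '[0.3,-0.05,0,0,0,-0.016, 0.6,-0.1,0,0,0,-0.016, 0.97,-0.155,0,0,0,-0.016]' 72 25 >/dev/null
python3 -m inch '[0.33,-0.05,0,0,0,0, 0.67,-0.1,0,0,0,0, 0.97,-0.155,0,0,0,0]' >/dev/null
python3 -m inch '[0.33,-0.05,0,0,0,0, 0.67,-0.1,0,0,0,0, 0.97,-0.155,0,0,0,0]' >/dev/null
python3 -m inch '[0.33,-0.05,0,0,0,0, 0.67,-0.1,0,0,0,0, 0.97,-0.155,0,0,0,0]' >/dev/null
python3 -m inch '[0.33,-0.05,0,0,0,0, 0.67,-0.1,0,0,0,0, 0.97,-0.155,0,0,0,0]' >/dev/null
python3 -m inch '[0.25,-0.04,0,0,0,0, 0.5,-0.08,0,0,0,0, 0.75,-0.12,0,0,0,0, 0.9,-0.155,0,0,0,0, 0.9,-0.155,0,0,0,0, 0.9,-0.155,0,0,0,0]'
python3 - <<'E'
from fit import *
plan([.4874,.0828,.0722],80)
E
```

```text
time: 35.92
position: [0.4751, 0.0838, 0.1779]
tool_rot: [0.765, 0.644, -0.0, -0.0]
ft_force: [0.3, -0.4, -0.1]
grip_width: 0.0721
grip_force: 0.0
shift [0.014 0.154 1.322] turn [-0.     0.     0.002] yaw 80.18
```

```bash
python3 -m inch '[0.014,0.154,0,0,0,0, 0.014,0.154,0.1,0,0,0, 0.014,0.154,0.35,0,0,0, 0.014,0.154,0.6,0,0,0, 0.014,0.154,0.8,0,0,0, 0.014,0.154,0.9,0,0,0, 0.014,0.154,0.9,0,0,0]' 72 25
python3 - <<'E'
from fit import *
plan([.4874,.0828,.0722],80)
E
```

```text
time: 36.5
position: [0.4868, 0.081, 0.104]
tool_rot: [0.766, 0.642, -0.002, -0.002]
ft_force: [0.1, 0.2, -0.8]
grip_width: 0.072
grip_force: 0.0
shift [0.024 0.006 0.397] turn [-0.003  0.    -0.001] yaw 79.94
```

```bash
python3 -m inch '[0.005,0,0.1,0,0,0, 0.005,0,0.2,0,0,0, 0.005,0,0.3,0,0,0, 0.005,0,0.37,0,0,0, 0.005,0,0.41,0,0,0, 0.005,0,0.41,0,0,0, 0.005,0,0.41,0,0,0]' 72 25
python3 -m inch '[0,0,0,0,0,0, 0,0,0,0,0,0, 0,0,0,0,0,0, 0,0,0,0,0,0, 0,0,0,0,0,0, 0,0,0,0,0,0, 0,0,0,0,0,0, 0,0,0,0,0,0]' 40 25
```

```text
time: 37.08
position: [0.4885, 0.082, 0.073]
tool_rot: [0.766, 0.643, -0.0, -0.0]
ft_force: [0.1, -1.5, 0.6]
grip_width: 0.072
grip_force: 0.0
time: 37.75
position: [0.488, 0.082, 0.0732]
tool_rot: [0.766, 0.643, -0.0, -0.0]
ft_force: [-2.2, 0.5, 3.5]
grip_width: 0.0434
grip_force: 25.0
```

```bash
python3 -m inch '[0,0,-0.1,0,0,0, 0,0,-0.3,0,0,0, 0,0,-0.5,0,0,0, 0,0,-0.75,0,0,0, 0,0,-0.75,0,0,0]'
python3 -m inch '[0.2,-0.03,0,0,0,0, 0.5,-0.07,0,0,0,0, 0.8,-0.115,0,0,0,0]' >/dev/null
python3 -m inch '[0.27,-0.04,0,0,0,0, 0.54,-0.07,0,0,0,0, 0.8,-0.115,0,0,0,0, 0.8,-0.115,0,0,0,0, 0.8,-0.115,0,0,0,0]'
python3 - <<'E'
from h import *
c,im=snap("wrist","w9")
m=(im.max(2)<40).astype(np.uint8);m[235:]=0
cs,_=cv2.findContours(m,cv2.RETR_EXTERNAL,cv2.CHAIN_APPROX_NONE)
for k in cs:
    if cv2.contourArea(k)>500:
        w=onplane("wrist",c,k[:,0],.008)*1000;e=cv2.fitEllipse(w.astype(np.float32));print(np.round(k[:,0].mean(0)),np.round(e[0],1),np.round(e[1],1))
plan([.496,.339,.14],80)
E
```

```text
time: 38.17
position: [0.4908, 0.0819, 0.1359]
tool_rot: [0.766, 0.643, 0.003, 0.002]
ft_force: [0.6, 0.8, -3.0]
grip_width: 0.0433
grip_force: 25.0
time: 38.83
position: [0.492, 0.2119, 0.1321]
tool_rot: [0.765, 0.644, -0.001, -0.0]
ft_force: [-0.7, -0.4, -2.9]
grip_width: 0.0433
grip_force: 25.0
[254. 209.] [473.  221.9] [42.4 52.9]
[250. 140.] [483.4 278.6] [48.3 48.4]
shift [ 1.583 -0.226 -0.098] turn [-0.001  0.001  0.001] yaw 80.07
```

View pics/w9.png

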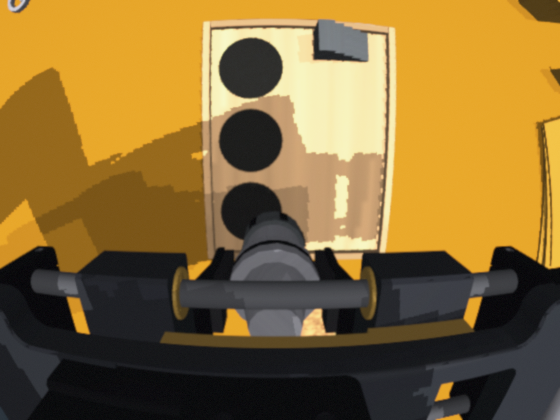

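```bash
python3 -m inch '[0.27,-0.04,0,0,0,0, 0.54,-0.08,0,0,0,0, 0.8,-0.12,0,0,0,0]' >/dev/null
python3 -m inch '[0.25,-0.04,0,0,0,0, 0.5,-0.08,0,0,0,0, 0.7,-0.11,0,0,0,0, 0.78,-0.118,0,0,0,0, 0.78,-0.118,0.2,0,0,0, 0.78,-0.118,0.4,0,0,0, 0.78,-0.118,0.55,0,0,0, 0.78,-0.118,0.62,0,0,0, 0.78,-0.118,0.63,0,0,0, 0.78,-0.118,0.63,0,0,0]'
python3 -m inch '[0,0,0.005,0,0,0, 0,0,0.01,0,0,0, 0,0,0.015,0,0,0, 0,0,0.02,0,0,0, 0,0,0.02,0,0,0]'
```

```text
time: 39.97
position: [0.4959, 0.3382, 0.0823]
tool_rot: [0.766, 0.642, -0.0, -0.0]
ft_force: [1.0, -0.4, -3.0]
grip_width: 0.0433
grip_force: 25.0
time: 40.38
position: [0.496, 0.3391, 0.0815]
tool_rot: [0.766, 0.643, 0.0, 0.0]
ft_force: [0.1, -0.4, -3.6]
grip_width: 0.0431
grip_force: 25.0
```

```bash
python3 -m inch '[0,-0.01,0.01,0,0,0, 0,-0.01,0.02,0,0,0, 0,-0.01,0.03,0,0,0, 0,-0.01,0.034,0,0,0, 0,-0.01,0.034,0,0,0]'
python3 -m inch '[0,0,0.004,0,0,0, 0,0,0.008,0,0,0, 0,0,0.01,0,0,0, 0,0,0.01,0,0,0]'
```

```text
time: 40.8
position: [0.495, 0.3391, 0.0783]
tool_rot: [0.766, 0.643, -0.0, -0.0]
ft_force: [-0.8, -0.4, -3.1]
grip_width: 0.0431
grip_force: 25.0
time: 41.13
position: [0.495, 0.3392, 0.0782]
tool_rot: [0.766, 0.643, 0.0, -0.0]
ft_force: [-1.7, -0.2, 3.3]
grip_width: 0.0434
grip_force: 25.0
```

```bash
python3 -m inch '[0,0,0,0,0,0, 0,0,0,0,0,0, 0,0,0,0,0,0, 0,0,0,0,0,0, 0,0,-0.1,0,0,0, 0,0,-0.4,0,0,0, 0,0,-0.7,0,0,0, 0,0,-1,0,0,0]' 72
python3 -m inch '[-0.3,0.05,0,0,0,0, -0.6,0.1,0,0,0,0, -0.995,0.15,0,0,0,0]' 60 >/dev/null
python3 -m inch '[-0.33,0.05,0,0,0,0, -0.67,0.1,0,0,0,0, -0.995,0.15,0,0,0,0]' >/dev/null
python3 -m inch '[-0.33,0.05,0,0,0,0, -0.67,0.1,0,0,0,0, -0.995,0.15,0,0,0,0]' >/dev/null
python3 -m inch '[-0.25,0.04,0,0,0,0, -0.5,0.08,0,0,0,0, -0.75,0.12,0,0,0,0, -0.9,0.14,0,0,0,0, -0.995,0.15,0,0,0,0, -0.995,0.15,0,0,0,0, -0.995,0.15,0,0,0,0]'
python3 - <<'E'
from h import *
plan([.487,.0168,.081],80)
E
```

```text
time: 41.8
position: [0.495, 0.339, 0.1586]
tool_rot: [0.766, 0.643, -0.0, -0.0]
ft_force: [0.5, 0.2, -0.2]
grip_width: 0.0715
grip_force: 0.0
time: 43.13
position: [0.4872, 0.0172, 0.1579]
tool_rot: [0.766, 0.642, 0.0, 0.0]
ft_force: [0.8, -0.4, -0.0]
grip_width: 0.0598
grip_force: 0.0
shift [-0.006 -0.002  0.961] turn [ 0.    -0.    -0.001] yaw 79.95
```

```bash
python3 -m inch '[-0.006,-0.002,0.2,0,0,0, -0.006,-0.002,0.4,0,0,0, -0.006,-0.002,0.6,0,0,0, -0.006,-0.002,0.75,0,0,0, -0.006,-0.002,0.87,0,0,0, -0.006,-0.002,0.93,0,0,0, -0.006,-0.002,0.958,0,0,0, -0.006,-0.002,0.958,0,0,0, -0.006,-0.002,0.958,0,0,0]' 60
python3 -m inch '[0,0,0,0,0,0, 0,0,0,0,0,0, 0,0,0,0,0,0, 0,0,0,0,0,0, 0,0,0,0,0,0, 0,0,0,0,0,0, 0,0,0,0,0,0, 0,0,0,0,0,0]' 10 25
```

```text
time: 43.88
position: [0.4872, 0.0169, 0.0813]
tool_rot: [0.766, 0.643, 0.0, 0.0]
ft_force: [0.2, -0.1, 0.5]
grip_width: 0.0601
grip_force: 0.0
time: 44.55
position: [0.487, 0.0167, 0.0809]
tool_rot: [0.766, 0.643, 0.0, 0.0]
ft_force: [0.6, -0.1, 0.8]
grip_width: 0.0172
grip_force: 25.0
```

```bash
python3 -m inch '[0,0,-0.1,0,0,0, 0,0,-0.3,0,0,0, 0,0,-0.5,0,0,0, 0,0,-0.75,0,0,0, 0,0,-0.75,0,0,0]' >/dev/null
python3 -m inch '[0.2,-0.03,0,0,0,0, 0.5,-0.08,0,0,0,0, 0.81,-0.153,0,0,0,0]' >/dev/null
python3 -m inch '[0.27,-0.05,0,0,0,0, 0.54,-0.1,0,0,0,0, 0.81,-0.153,0,0,0,0]' >/dev/null
python3 -m inch '[0.27,-0.05,0,0,0,0, 0.54,-0.1,0,0,0,0, 0.81,-0.153,0,0,0,0]' >/dev/null
python3 -m inch '[0.25,-0.05,0,0,0,0, 0.5,-0.1,0,0,0,0, 0.7,-0.14,0,0,0,0, 0.81,-0.153,0,0,0,0, 0.81,-0.153,0.2,0,0,0, 0.81,-0.153,0.4,0,0,0, 0.81,-0.153,0.55,0,0,0, 0.81,-0.153,0.63,0,0,0, 0.81,-0.153,0.65,0,0,0, 0.81,-0.153,0.65,0,0,0, 0.81,-0.153,0.65,0,0,0]'
python3 - <<'E'
from h import *
plan([.4836,.2805,.0858],80)
E
```

```text
time: 46.63
position: [0.484, 0.2804, 0.0892]
tool_rot: [0.766, 0.643, 0.0, 0.0]
ft_force: [0.0, -0.5, -4.9]
grip_width: 0.0178
grip_force: 25.0
shift [ 0.    -0.005  0.042] turn [ 0. -0. -0.] yaw 79.98
```

```bash
python3 -m inch '[0,-0.004,0.01,0,0,0, 0,-0.004,0.018,0,0,0, 0,-0.004,0.026,0,0,0, 0,-0.004,0.034,0,0,0, 0,-0.004,0.038,0,0,0, 0,-0.004,0.04,0,0,0, 0,-0.004,0.04,0,0,0]'
python3 -m inch '[0,0,0.003,0,0,0, 0,0,0.006,0,0,0, 0,0,0.006,0,0,0]'
```

```text
time: 47.22
position: [0.4834, 0.2806, 0.086]
tool_rot: [0.766, 0.643, 0.0, 0.0]
ft_force: [-0.4, -0.6, -2.9]
grip_width: 0.0172
grip_force: 25.0
time: 47.47
position: [0.4834, 0.2806, 0.0859]
tool_rot: [0.766, 0.643, 0.0, 0.0]
ft_force: [-1.4, -0.5, 3.5]
grip_width: 0.0176
grip_force: 25.0
```

```bash
python3 -m inch '[0,0,0,0,0,0, 0,0,0,0,0,0, 0,0,0,0,0,0, 0,0,0,0,0,0, 0,0,-0.1,0,0,0, 0,0,-0.4,0,0,0, 0,0,-0.7,0,0,0, 0,0,-1,0,0,0]' 60
python3 -m inch '[-0.3,0.05,0,0,0,0, -0.6,0.1,0,0,0,0, -1,0.19,0,0,0,0]' >/dev/null
python3 -m inch '[-0.33,0.06,0,0,0,0, -0.67,0.12,0,0,0,0, -1,0.19,0,0,0,0]' >/dev/null
python3 -m inch '[-0.33,0.06,0,0,0,0, -0.67,0.12,0,0,0,0, -1,0.19,0,0,0,0]' >/dev/null
python3 -m inch '[-0.25,0.05,0,0,0,0, -0.5,0.1,0,0,0,0, -0.75,0.15,0,0,0,0, -0.9,0.18,0,0,0,0, -1,0.19,0,0,0,0, -1,0.19,0,0,0,0, -1,0.19,0,0,0,0]'
python3 - <<'E'
from h import *
plan([.4878,-.0486,.082],80)
E
```

```text
time: 48.13
position: [0.4831, 0.2805, 0.1663]
tool_rot: [0.766, 0.643, -0.0, -0.0]
ft_force: [0.5, 0.1, -0.4]
grip_width: 0.0579
grip_force: 0.0
time: 49.47
position: [0.4874, -0.0449, 0.1653]
tool_rot: [0.766, 0.643, 0.0, -0.0]
ft_force: [-0.2, 0.5, -0.1]
grip_width: 0.0598
grip_force: 0.0
shift [-0.046  0.013  1.042] turn [-0. -0. -0.] yaw 79.96
```

```bash
python3 -m inch '[-0.046,0.013,0.1,0,0,0, -0.046,0.013,0.35,0,0,0, -0.046,0.013,0.6,0,0,0, -0.046,0.013,0.8,0,0,0, -0.046,0.013,0.93,0,0,0, -0.046,0.013,1,0,0,0, -0.046,0.013,1,0,0,0]' 60
python3 -m inch '[0,0,0.02,0,0,0, 0,0,0.035,0,0,0, 0,0,0.035,0,0,0]' 60
python3 -m inch '[0,0,0,0,0,0, 0,0,0,0,0,0, 0,0,0,0,0,0, 0,0,0,0,0,0, 0,0,0,0,0,0, 0,0,0,0,0,0, 0,0,0,0,0,0, 0,0,0,0,0,0]' 20 25
```

```text
time: 50.05
position: [0.487, -0.0479, 0.0838]
tool_rot: [0.766, 0.643, -0.001, -0.001]
ft_force: [-0.7, -0.1, 0.3]
grip_width: 0.0606
grip_force: 0.0
time: 50.3
position: [0.4883, -0.0489, 0.0828]
tool_rot: [0.766, 0.643, 0.0, 0.0]
ft_force: [0.3, 0.1, 0.4]
grip_width: 0.06
grip_force: 0.0
time: 50.97
position: [0.4878, -0.0489, 0.0825]
tool_rot: [0.766, 0.643, -0.0, -0.0]
ft_force: [-0.4, -0.8, 0.9]
grip_width: 0.0247
grip_force: 25.0
```

```bash
python3 -m inch '[0,0,-0.1,0,0,0, 0,0,-0.3,0,0,0, 0,0,-0.5,0,0,0, 0,0,-0.75,0,0,0, 0,0,-0.75,0,0,0]' >/dev/null
python3 -m inch '[0.2,-0.03,0,0,0,0, 0.5,-0.1,0,0,0,0, 0.816,-0.189,0,0,0,0]' >/dev/null
python3 -m inch '[0.27,-0.06,0,0,0,0, 0.54,-0.12,0,0,0,0, 0.816,-0.189,0,0,0,0]' >/dev/null
python3 -m inch '[0.27,-0.06,0,0,0,0, 0.54,-0.12,0,0,0,0, 0.816,-0.189,0,0,0,0]' >/dev/null
python3 -m inch '[0.25,-0.06,0,0,0,0, 0.5,-0.12,0,0,0,0, 0.7,-0.16,0,0,0,0, 0.816,-0.189,0,0,0,0, 0.816,-0.189,0.2,0,0,0, 0.816,-0.189,0.4,0,0,0, 0.816,-0.189,0.55,0,0,0, 0.816,-0.189,0.61,0,0,0, 0.816,-0.189,0.63,0,0,0, 0.816,-0.189,0.63,0,0,0, 0.816,-0.189,0.63,0,0,0]'
python3 - <<'E'
from h import *
plan([.4738,.2188,.0873],80)
E
```

```text
time: 53.05
position: [0.4742, 0.2186, 0.0923]
tool_rot: [0.766, 0.643, 0.0, 0.0]
ft_force: [0.9, -0.6, -4.2]
grip_width: 0.0242
grip_force: 25.0
shift [ 0.002 -0.005  0.063] turn [ 0. -0. -0.] yaw 79.98
```

```bash
python3 -m inch '[0,-0.004,0.015,0,0,0, 0,-0.004,0.03,0,0,0, 0,-0.004,0.04,0,0,0, 0,-0.004,0.05,0,0,0, 0,-0.004,0.054,0,0,0, 0,-0.004,0.058,0,0,0, 0,-0.004,0.058,0,0,0]'
python3 -m inch '[0,0,0.004,0,0,0, 0,0,0.008,0,0,0, 0,0,0.01,0,0,0, 0,0,0.01,0,0,0]'
```

```text
time: 53.63
position: [0.4735, 0.2188, 0.0875]
tool_rot: [0.766, 0.643, 0.0, 0.0]
ft_force: [-0.8, 0.0, -3.4]
grip_width: 0.0248
grip_force: 25.0
time: 53.97
position: [0.4735, 0.2189, 0.0875]
tool_rot: [0.766, 0.643, 0.0, 0.0]
ft_force: [-3.0, -0.1, 4.7]
grip_width: 0.0247
grip_force: 25.0
```

Contact. I release it, back away and check the result.

```bash
python3 -m inch '[0,0,0,0,0,0, 0,0,0,0,0,0, 0,0,0,0,0,0, 0,0,0,0,0,0, 0,0,-0.1,0,0,0, 0,0,-0.4,0,0,0, 0,0,-0.7,0,0,0, 0,0,-1,0,0,0]' 60
python3 -m inch '[-0.3,0,-0.1,0,0,0, -0.6,0,-0.2,0,0,0, -0.9,0,-0.3,0,0,0, -0.9,0,-0.3,0,0,0, -0.9,0,-0.3,0,0,0]'
python3 - <<'E'
from fit import *
look("wrist",["taper_chuck","face_mill","shank_chuck"],"w10")
look("scene",["vise"],"s3",{"vise":(.4834,-.305,-11.4,.032)})
a=cv2.imread("pics/w10.png")[:260,150:450];b=cv2.imread("pics/s3.png")[110:330,50:450]
cv2.imwrite("pics/c10.png",cv2.vconcat([cv2.resize(a,(346,300)),cv2.resize(b,(546,300))][0:1]) if 0 else cv2.hconcat([cv2.resize(a,(300,260)),cv2.resize(b,(473,260))]))
E
```

```text
time: 54.63
position: [0.4732, 0.2187, 0.1676]
tool_rot: [0.766, 0.643, -0.0, -0.0]
ft_force: [1.5, 0.2, -0.0]
grip_width: 0.0589
grip_force: 0.0
time: 55.05
position: [0.4613, 0.1472, 0.1915]
tool_rot: [0.767, 0.642, 0.001, 0.0]
ft_force: [0.9, -0.2, -0.0]
grip_width: 0.0601
grip_force: 0.0
wrist taper_chuck (array([494.1, 339. ]), np.float64(0.974))
wrist face_mill (array([482.6, 280.1]), np.float64(0.966))
wrist shank_chuck (array([472.6, 218.3]), np.float64(0.95))
scene vise (array([ 482.4, -305.5,  -10.4]), np.float64(0.948))
```

View pics/c10.png

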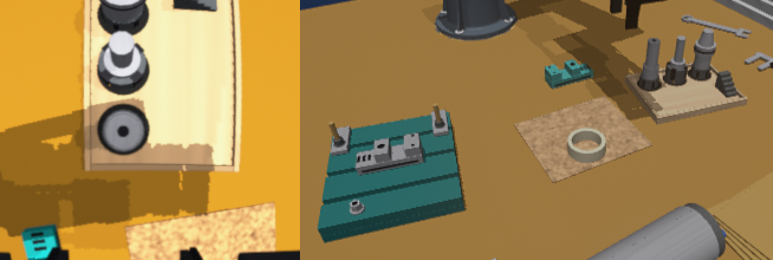

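The picture shows all three holders upright on their own pads (scene crop ~650,65 / 678,62 / 704,55). The vise is centred along the middle slot (390,150), and the nut, tape roll and step block have not moved.

```bash
python3 -c "
from rig import hand_in;print(hand_in())"
```

```text
the job is handed in; nothing more can be done
None
```

The job is done and handed in at about 55 s. The vise straddles the middle slot, within about 2 mm of the plate's centre. All three holders stand upright on their original pads, and the step block, tape roll and flange nut were not touched.

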